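# Take the deep bin off its keyhole screw

## Robot

A 6-joint arm with a two-finger parallel gripper is mounted at the origin on a cart in front of the work surface, level with it; the furniture and walls round the work are solid. World frame = base frame: x ahead of the robot, y to its left, z up, the work surface at z = 0. Lengths are in m, angles in degrees, forces in N, time in s.
With the tool pointing down it reaches from about 0.325 to 1 m from the base axis. Payload 5.1 kg.
Tool frame: the origin (TCP) lies between the finger pads; the fingertips stand 22 mm ahead of it and the grasp point (between the pads) lies 3 mm ahead of it; z points along the fingers, y is the direction in which the jaws open and shut (so a half turn about z gives the same grasp; the last joint's range is limited). The gripper opens to 85 mm and grips with 20 to 120 N. Pads are 22 mm wide; open, the fingers measure 114 mm over their backs; the gripper's body (76 mm by 85 mm) begins 54 mm behind the grasp point. The pads swing forward as they close: fully open they stand 13 mm farther back than shut.
Start: joints at [-68.102, 7.093, 94.555, -0, 78.352, -4.733], TCP at [0.291, -0.581, 0.253] pointing down, gripper open.
Joint ranges: [-149.61, 149.61], [-58.7, 133.49], [1.44, 155.28], [-77.14, 257.14], [18.33, 153.61], [-166.67, 166.67]. Speed limits (degrees/s): [147.25, 147.25, 180, 180, 180, 180].

## Interface

Orientations are given as a 3x3 rotation matrix whose columns are the frame's x, y, z axes.
In Python, from bench import arm gives the robot as it stands.
- The arm moves only by the tool carry_out, never from a script. Its arguments are lists of equal length, an entry for each row: "travel": the shift along the tool's x, y, z in mm, a list of three; "turn": the turn about the tool's z in rad. A call has 1 to 20 rows; each row is the pose to reach, as a shift and turn from the pose commanded when the call began, along the tool's axes at that moment; what a row does not reach only later rows make up. A row lasts 1/12 s, in which the tool goes at most 41.7 mm and 7.16 degrees, less where a joint would pass 70% of its speed; a pose out of reach is approached as far as the arm can. A call with a gripper value outside its range is refused whole. "claw" is the closure, from 0 (fully open) to 1 (shut), set as the call begins (left out, the last holds). The fingers move at their own pace and stop on an object; the grip force is fixed at half the most. Time passes only in rows, so rows that repeat a pose let the fingers close. It gives the time, the measured TCP pose, the force and the opening at its end, in the units of the state.
- arm.state(): the state, without advancing time (a new reading comes with each control period).
- arm.snapshot(name): name is "scene" or "top"; returns a dict with "pixels" (480x640x3 uint8, red, green, blue), "K" (3x3 intrinsics, pixels), "dist" ([k1, k2, p1, p2, k3] as OpenCV has them; the pictures are not rectified), "extrinsics" (4x4, takes a point from camera to world coordinates). Camera axes: x right, y down, z forward; pixel columns grow to the right and rows downward; lengths in m; the calibration is good to about 2 mm. A picture is of the moment at which its call begins. There is no depth.
- arm.job_done(): hands the job in, once; it reports no verdict.
The state is a dict: "time_s": time; "q": joint angles; "dq": joint speeds; "joint_torque": joint torques, N m; "ee_pos": TCP position; "eef_rot": TCP orientation; "contact_force": force on the tool from outside, world axes, zero at the start; "wrist_torque": the same for the moment, N m; "opening": finger opening in m.
Only numpy, scipy, OpenCV 4.12 (cv2) and the standard library are available. Lean on these libraries where they do the work, as an engineer would, in place of code of your own. Each camera call takes 0.05 s, during which the arm holds its last target.

## Task

Two metal bins hang by keyholes on screws on the plywood board. Take down the deep bin: lift it straight up until the screw head stands in the wide part of its keyhole, pull it off towards the front of the board, then set it down gently, upright, in the middle of the black rubber mat and let go. Leave the shallow tray hanging as it is.

Things in the scene. Friction and masses are not known exactly. Their poses are not given: they have to be found in the camera images.
- hang_board: Fixed upright plywood board, 300 wide (y), 18 thick, 136 high. Origin: middle of its front face's lower edge, on the bench; +x points into the board, the front face is x = 0. Two screws stick out of the face at y = 75 and y = -75, z = 117: shank 6 across, round head 16 across and 4 thick, its underside 6 off the face. A bin hangs on each; which hangs on which varies.
- deep_bin: To take down: loose grey metal bin, 60 wide (y), 92 deep (x), side walls 60 high, 0.2 kg. Origin: centre of underside; +x to its back, against the board (hangs within 2 deg of upright). Grip across side walls, front half, to clear the board. Back plate 98 high; keyhole: slot 9 wide z 74-90, over opening 30 wide z 42-74. Lifted 21 to 37 (best 29) the head is in the opening; then it comes off along -x.
- shallow_tray: Bystander to leave hanging: the same grey sheet metal, 60 wide, 92 deep and the same keyhole back plate 98 high, but its walls are only 22 high. Origin: centre of its underside, axes as for the deep bin. It hangs on the other screw.
- mat: Fixed black rubber mat lying on the bench, 170 (x) by 140 (y), 4 thick. Origin: centre of its underside, so its top is at z = 4; z up.

How it is judged:
By the outcome, as a careful person would: the job done as asked, in the order asked, and still so for the second after the job is handed in, with the robot touching nothing.
It also fails if it takes over 42 s, if anything falls off the work surface, if the arm or the gripper's body presses on something with over 40 N, if the wrist force passes 120 N, or if a joint passes its speed limit or range.

## Working session

There is one attempt and no reset: what is moved stays moved. The work goes in short steps, Python scripts to look and compute and a tool call to move; the robot and the scene stay as the last step left them, time stands still between calls to the robot, and variables do not carry over. Pictures are saved under pics/ and viewed, and the job is handed in when it is done.

Besides the shell and the picture viewer there is one more tool, called after ">>>" in YAML: its name, and indented under it one key for each argument. carry_out: Moves the arm, as the interface text tells. Its arguments: {"type":"object","properties":{"travel":{"type":"array"},"turn":{"type":"array"},"claw":{"type":"number"}},"required":["travel","turn"]}

```bash
mkdir -p pics; ls
python3 - <<'E'
from bench import arm
import cv2,numpy as np,pickle
s=arm.state(); print({k:np.round(v,3).tolist() for k,v in s.items()})
for n in("scene","top"):
    d=arm.snapshot(n); pickle.dump(d,open(n+"0.pkl","wb")); cv2.imwrite(f"pics/{n}0.png",d["pixels"][:,:,::-1]); print(d["K"],d["dist"],d["extrinsics"])
E
```

```text
pics
{'time_s': 0.0, 'q': [-68.102, 7.134, 94.634, -0.002, 78.353, -4.733], 'dq': [0.036, 0.022, 0.02, -0.063, -0.004, 0.076], 'joint_torque': [0.001, -42.362, -36.545, -0.0, 0.007, 0.0], 'ee_pos': [0.291, -0.581, 0.252], 'eef_rot': [[0.894, 0.448, -0.001], [0.448, -0.894, 0.002], [0.0, -0.002, -1.0]], 'contact_force': [-0.003, -0.354, 0.22], 'wrist_torque': [0.021, 0.015, -0.003], 'opening': 0.086}
[[599.22450522   0.         318.07054841]
 [  0.         599.22450522 234.56159558]
 [  0.           0.           1.        ]] [-0.01691534  0.          0.          0.          0.        ] [[ 0.74731077 -0.29806862  0.59387011 -0.02556638]
 [-0.6643486  -0.31775298  0.67651606 -0.63920837]
 [-0.01294421 -0.90010452 -0.43548169  0.485489  ]
 [ 0.          0.          0.          1.        ]]
[[474.83067269   0.         318.28397304]
 [  0.         474.83067269 240.55754972]
 [  0.           0.           1.        ]] [-0.0199709  0.         0.         0.         0.       ] [[-0.01403263 -0.98744615  0.15733143  0.38819092]
 [-0.99963546  0.01748385  0.02057346 -0.01413456]
 [-0.02306594 -0.15698538 -0.98733153  0.89833786]
 [ 0.          0.          0.          1.        ]]
```

View pics/scene0.png

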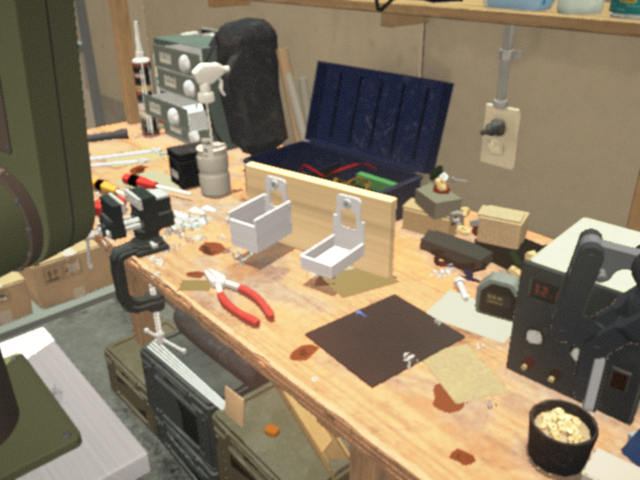

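View pics/top0.png

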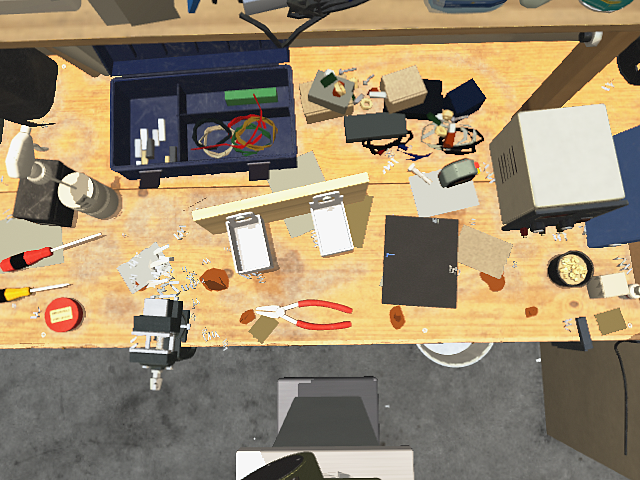

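The deep bin is on the left: top view about (248,245), scene about (262,222). The shallow tray is to its right at (332,225). The mat is at (420,262) in the top view. I'll zoom in to get the corners.

Run:
```python
import cv2,pickle
t=pickle.load(open("top0.pkl","rb"))["pixels"][:,:,::-1]; s=pickle.load(open("scene0.pkl","rb"))["pixels"][:,:,::-1]
cv2.imwrite("pics/t_crop.png",cv2.resize(t[165:315,180:380],None,fx=4,fy=4,interpolation=cv2.INTER_CUBIC))
cv2.imwrite("pics/s_crop.png",cv2.resize(s[150:300,215:415],None,fx=4,fy=4,interpolation=cv2.INTER_CUBIC))
cv2.imwrite("pics/m_crop.png",cv2.resize(t[195:325,365:525],None,fx=4,fy=4,interpolation=cv2.INTER_CUBIC))
```

```text
(no output)
```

View pics/t_crop.png

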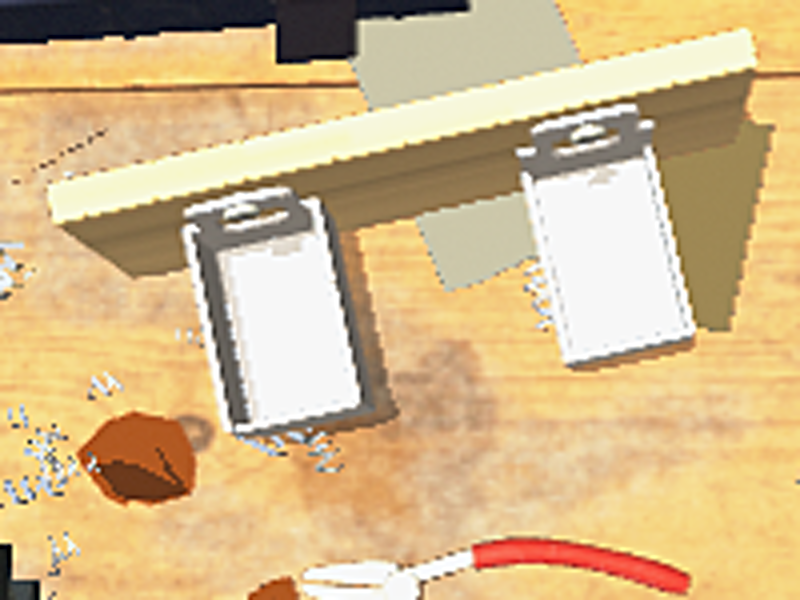

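View pics/s_crop.png

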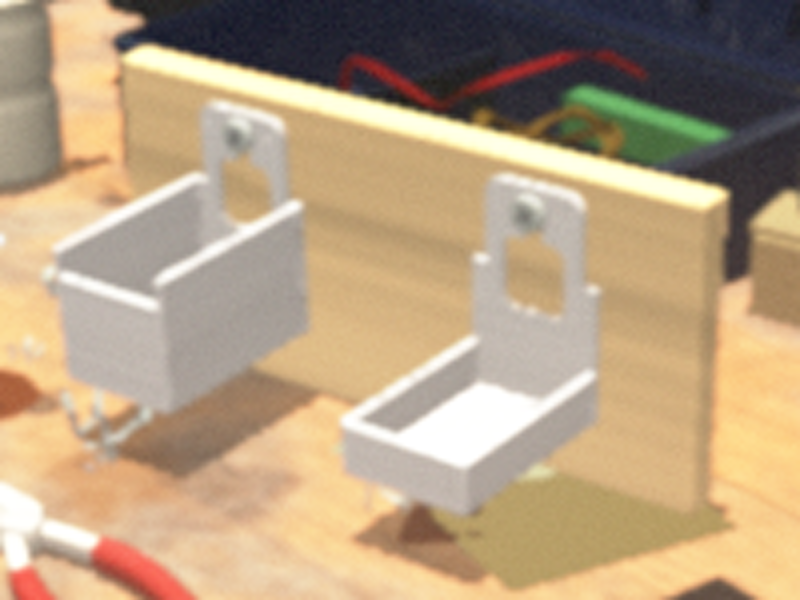

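View pics/m_crop.png

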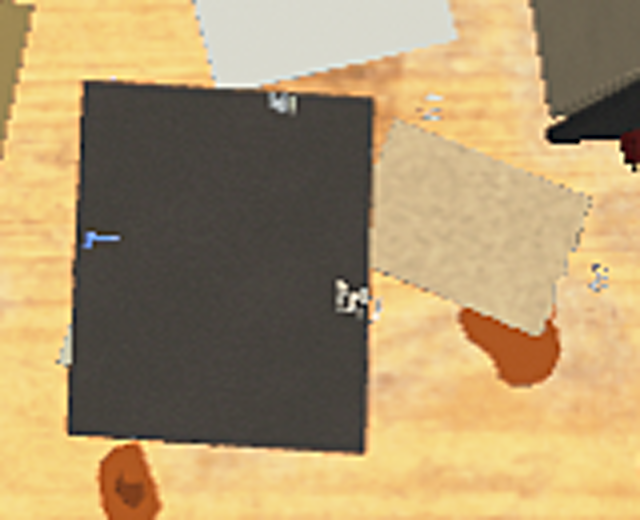

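```bash
cat > h.py <<'E'
import cv2,pickle,numpy as np
def ray(d,uv):
    p=cv2.undistortPoints(np.array(uv,float).reshape(-1,1,2),d["K"],np.array(d["dist"]))[:,0]
    E=d["extrinsics"]; r=np.c_[p,np.ones(len(p))]@E[:3,:3].T
    return E[:3,3],r
def onz(d,uv,z):
    o,r=ray(d,uv); return o+r*((z-o[2])/r[:,2])[:,None]
def proj(d,P):
    Ei=np.linalg.inv(d["extrinsics"]); 
    return cv2.projectPoints(np.array(P,float).reshape(-1,1,3),cv2.Rodrigues(Ei[:3,:3])[0],Ei[:3,3],d["K"],np.array(d["dist"]))[0][:,0]
E
python3 - <<'E'
from h import *
np.set_printoptions(precision=4,suppress=True)
t=pickle.load(open("top0.pkl","rb"));s=pickle.load(open("scene0.pkl","rb"))
c=lambda a,o:np.array(a,float)/4+np.array(o)-.375
b=onz(t,c([(58,222),(757,67),(48,185),(746,30)],(180,165)),.136);print("board",b,np.linalg.norm(b[1]-b[0]),np.degrees(np.arctan2(*(b[0]-b[1])[[1,0]])))
# scene: board front-top edge
b2=onz(s,c([(125,66),(708,212)],(215,150)),.136);print("board scene",b2,np.linalg.norm(b2[1]-b2[0]))
r=onz(t,c([(232,432),(372,408),(188,232),(322,200)],(180,165)),.090);print("rim",r)
r=onz(s,c([(58,250),(160,285),(205,178),(300,205)],(215,150)),.090);print("rim scene",r)
m=onz(t,c([(84,82),(373,98),(364,453),(68,433)],(365,195)),.004);print("mat",m,m.mean(0))
# mat via mask, scene
for d,box in((t,(375,205,470,320)),(s,(300,290,470,390))):
    im=d["pixels"]; k=((im.max(2)<85)&(im.max(2).astype(int)-im.min(2)<30)).astype(np.uint8); z=np.zeros_like(k);x0,y0,x1,y1=box;z[y0:y1,x0:x1]=k[y0:y1,x0:x1]
    cs=max(cv2.findContours(z,0,1)[0],key=cv2.contourArea); q=cv2.boxPoints(cv2.minAreaRect(onz(d,cs.reshape(-1,2),.004)[:,:2].astype(np.float32))) 
    print("matmask",q,q.mean(0),cv2.contourArea(cs))
E
```

```text
board [[ 0.5474  0.2061  0.136 ]
 [ 0.6074 -0.0834  0.136 ]
 [ 0.5631  0.2107  0.136 ]
 [ 0.6234 -0.0794  0.136 ]] 0.2956892503145934 101.7012440694528
board scene [[ 0.5422  0.1978  0.136 ]
 [ 0.6046 -0.0896  0.136 ]] 0.2940796406272082
rim [[0.4638 0.1417 0.09  ]
 [0.4732 0.0816 0.09  ]
 [0.5515 0.1621 0.09  ]
 [0.5646 0.1036 0.09  ]]
rim scene [[0.4631 0.1393 0.09  ]
 [0.4732 0.082  0.09  ]
 [0.5555 0.1609 0.09  ]
 [0.5664 0.1079 0.09  ]]
mat [[ 0.5778 -0.1254  0.004 ]
 [ 0.5675 -0.263   0.004 ]
 [ 0.3996 -0.2488  0.004 ]
 [ 0.411  -0.1119  0.004 ]] [ 0.489  -0.1873  0.004 ]
matmask [[ 0.3993 -0.2487]
 [ 0.5673 -0.2624]
 [ 0.5786 -0.1246]
 [ 0.4105 -0.1109]] [ 0.4889 -0.1866] 6225.0Traceback (most recent call last):
  File "<stdin>", line 14, in <module>
ValueError: max() iterable argument is empty
```

>>> carry_out:
  travel:
    - [5,-5,0]
    - [15,-16,2]
    - [30,-32,3]
    - [50,-53,5]
    - [75,-80,8]
    - [100,-106,10]
    - [125,-133,13]
    - [150,-159,15]
    - [175,-186,18]
    - [200,-212,20]
    - [225,-239,23]
    - [250,-266,25]
    - [274,-292,28]
    - [299,-319,30]
    - [324,-345,33]
    - [349,-372,35]
    - [374,-398,38]
    - [399,-425,40]
    - [424,-451,43]
    - [449,-478,45]
  turn: [0,0.01,0.02,0.03,0.04,0.05,0.06,0.08,0.09,0.1,0.12,0.13,0.15,0.16,0.18,0.2,0.22,0.24,0.26,0.26]
  claw: 0

```text
time_s: 1.77
ee_pos: [0.478, 0.0496, 0.208]
eef_rot: [[0.979, 0.203, -0.0], [0.203, -0.979, 0.0], [0.0, -0.0, -1.0]]
contact_force: [-0.1, -0.4, 0.6]
opening: 0.0852
```

>>> carry_out:
  travel:
    - [12,-22,10]
    - [22,-42,25]
    - [30,-55,42]
    - [34,-62,56]
    - [34,-62,58]
    - [34,-62,58]
    - [34,-62,58]
  turn: [0,0,0,0,0,0,0]

```text
time_s: 2.35
ee_pos: [0.499, 0.1148, 0.1508]
eef_rot: [[0.979, 0.203, 0.0], [0.203, -0.979, -0.0], [0.0, 0.0, -1.0]]
contact_force: [-0.3, -0.4, 0.0]
opening: 0.0854
```

Run:
```python
from bench import arm
from h import *
s=arm.state(); print(s["ee_pos"],s["contact_force"])
for n in("scene","top"):
    d=arm.snapshot(n); pickle.dump(d,open(n+"1.pkl","wb"))
    im=np.ascontiguousarray(d["pixels"][:,:,::-1])
    x0,y0=(200,130) if n=="scene" else (180,150)
    cv2.imwrite(f"pics/{n}1.png",cv2.resize(im[y0:y0+150,x0:x0+200],None,fx=4,fy=4,interpolation=cv2.INTER_CUBIC))
```

```text
[0.49902317 0.11482024 0.15079114] [-0.31096657 -0.43344766  0.03827624]
```

View pics/scene1.png

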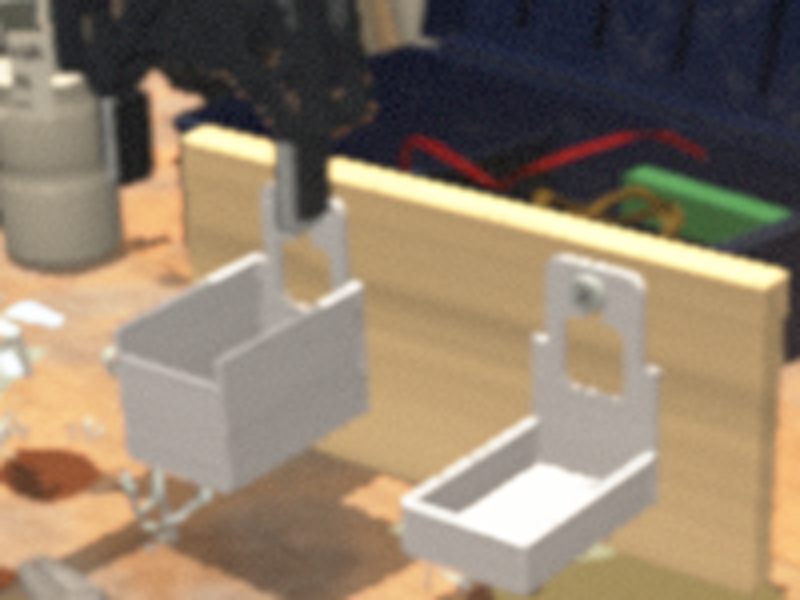

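View pics/top1.png

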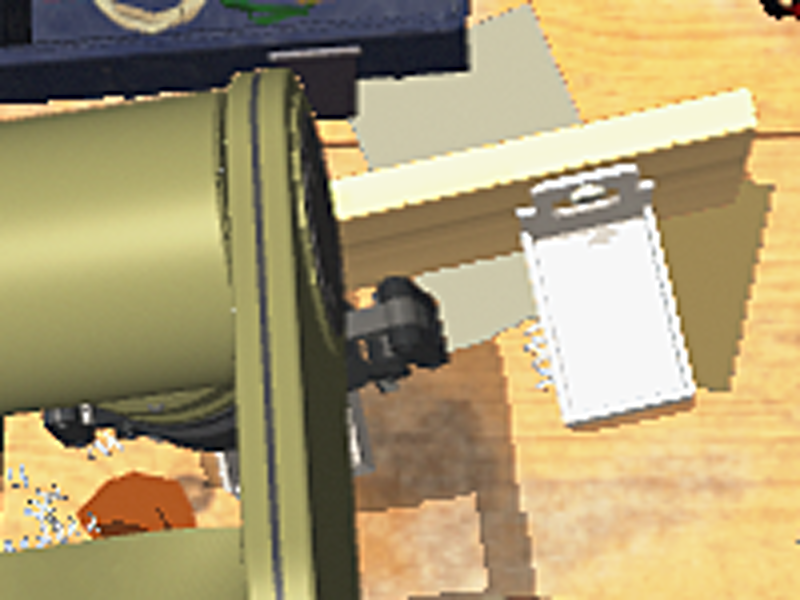

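Run:
```python
from h import *
d=pickle.load(open("scene1.pkl","rb"))
T=np.array([.499,.1148,.1508]);X=np.array([.979,.203,0]);Y=np.array([.203,-.979,0])
for z in(-.022,-.009):
  P=[T+X*a+Y*b+[0,0,z] for b in(-.057,-.0425,.0425,.057) for a in(-.011,.011)]
  print(z,np.round((proj(d,P)-[200,130])*4+1.5).tolist())
# bin rim corners predicted for v=.0155, front u
n=X;w=-Y;F=.48*n*0
u0=(np.array([.468,.111,0])@n)
P=[n*(u0+a)+w*(.0155+b)+np.array([0,0,.09]) for a in(0,.092) for b in(.03,-.03)]
print(np.round((proj(d,P)-[200,130])*4+1.5).tolist(),u0)
```

```text
-0.022 [[99.0, 216.0], [135.0, 200.0], [124.0, 223.0], [160.0, 207.0], [279.0, 267.0], [315.0, 250.0], [307.0, 275.0], [343.0, 258.0]]
-0.009 [[96.0, 186.0], [133.0, 171.0], [121.0, 193.0], [158.0, 178.0], [278.0, 236.0], [314.0, 220.0], [306.0, 244.0], [342.0, 227.0]]
[[111.0, 329.0], [219.0, 364.0], [258.0, 260.0], [364.0, 291.0]] 0.48070500000000005
```

>>> carry_out:
  travel:
    - [0,-2,0]
    - [1,-4,4]
    - [1,-4.5,14]
    - [1,-4.5,28]
    - [1,-4.5,44]
    - [1,-4.5,60]
    - [1,-4.5,74]
    - [1,-4.5,83]
    - [1,-4.5,87]
    - [1,-4.5,87]
    - [1,-4.5,87]
  turn: [0,0,0,0,0,0,0,0,0,0,0]

```text
time_s: 3.37
ee_pos: [0.4994, 0.1198, 0.0635]
eef_rot: [[0.979, 0.203, 0.0], [0.203, -0.979, 0.0], [0.0, 0.0, -1.0]]
contact_force: [0.6, 1.5, -0.5]
opening: 0.0853
```

Run:
```python
from bench import arm
from h import *
s=arm.state(); print(s["ee_pos"],s["contact_force"])
d=arm.snapshot("scene"); pickle.dump(d,open("scene2.pkl","wb"))
im=np.ascontiguousarray(d["pixels"][:,:,::-1])
cv2.imwrite("pics/scene2.png",cv2.resize(im[130:280,200:400],None,fx=4,fy=4,interpolation=cv2.INTER_CUBIC))
```

```text
[0.49944287 0.11975099 0.06354731] [ 0.61009882  1.52538248 -0.45039741]
```

View pics/scene2.png

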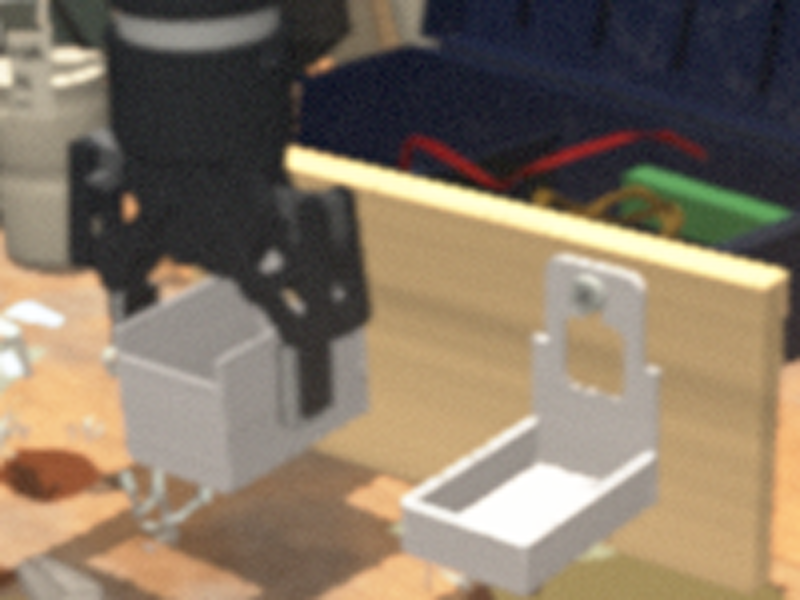

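The fingers straddle both side walls (right finger at crop (310,385)). Closing.

>>> carry_out:
  travel:
    - [0,0,0]
    - [0,0,0]
    - [0,0,0]
    - [0,0,0]
    - [0,0,0]
    - [0,0,0]
    - [0,0,0]
    - [0,0,0]
    - [0,0,0]
    - [0,0,0]
  turn: [0,0,0,0,0,0,0,0,0,0]
  claw: 1

```text
time_s: 4.25
ee_pos: [0.4999, 0.1199, 0.0643]
eef_rot: [[0.979, 0.203, 0.001], [0.203, -0.979, 0.0], [0.002, -0.0, -1.0]]
contact_force: [-2.1, 1.5, 5.2]
opening: 0.0599
```

Run:
```python
from bench import arm
from h import *
s=arm.state(); print(s["ee_pos"],s["contact_force"],s["wrist_torque"],s["opening"])
d=arm.snapshot("scene"); pickle.dump(d,open("scene3.pkl","wb"))
im=np.ascontiguousarray(d["pixels"][:,:,::-1])
cv2.imwrite("pics/scene3.png",cv2.resize(im[130:280,200:400],None,fx=4,fy=4,interpolation=cv2.INTER_CUBIC))
```

```text
[0.49986089 0.11987724 0.06433777] [-2.11740799  1.51178242  5.16789933] [ 0.16586854  0.12028791 -0.04820993] 0.05989006747345994
```

View pics/scene3.png

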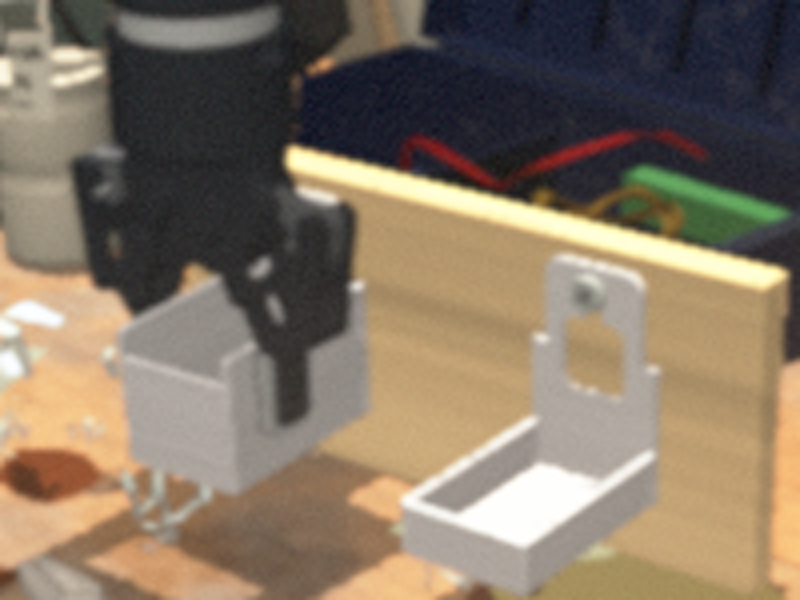

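>>> carry_out:
  travel:
    - [0,0,-2]
    - [0,0,-5]
    - [0,0,-9]
    - [0,0,-13]
    - [0,0,-17]
    - [0,0,-21]
    - [0,0,-25]
    - [0,0,-28]
    - [0,0,-29.5]
    - [0,0,-29.5]
    - [0,0,-29.5]
  turn: [0,0,0,0,0,0,0,0,0,0,0]

```text
time_s: 5.22
ee_pos: [0.4989, 0.1197, 0.0927]
eef_rot: [[0.979, 0.203, -0.0], [0.203, -0.979, -0.0], [-0.0, -0.0, -1.0]]
contact_force: [0.1, 0.4, -1.9]
opening: 0.0595
```

Run:
```python
from bench import arm
from h import *
s=arm.state(); print(s["ee_pos"],s["contact_force"],s["wrist_torque"],s["opening"])
d=arm.snapshot("scene"); pickle.dump(d,open("scene4.pkl","wb"))
im=np.ascontiguousarray(d["pixels"][:,:,::-1])
cv2.imwrite("pics/scene4.png",cv2.resize(im[130:280,200:400],None,fx=4,fy=4,interpolation=cv2.INTER_CUBIC))
```

```text
[0.49891391 0.11969542 0.09274348] [ 0.10437048  0.37491373 -1.88241741] [-0.04036549  0.01285839 -0.03985718] 0.059477840881775615
```

View pics/scene4.png

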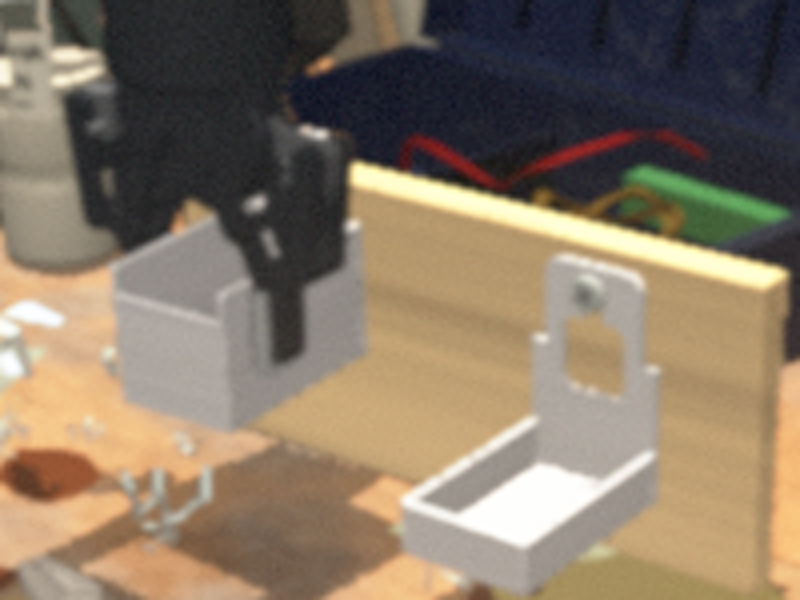

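The bin rose 28–29 mm and the wrist now carries only its weight of 1.9 N, so it hangs free. Next is the pull straight off the board.

>>> carry_out:
  travel:
    - [-2,0,0]
    - [-5,0,0]
    - [-9,0,0]
    - [-14,0,0]
    - [-20,0,0]
    - [-27,0,0]
    - [-35,0,0]
    - [-43,0,0]
    - [-51,0,0]
    - [-57,0,0]
    - [-60,0,0]
    - [-60,0,0]
  turn: [0,0,0,0,0,0,0,0,0,0,0,0]

```text
time_s: 6.27
ee_pos: [0.4397, 0.1074, 0.0928]
eef_rot: [[0.979, 0.203, 0.0], [0.203, -0.979, -0.0], [0.0, 0.0, -1.0]]
contact_force: [-0.0, 0.1, -2.9]
opening: 0.0596
```

Run:
```python
from bench import arm
from h import *
s=arm.state(); print(s["ee_pos"],s["contact_force"],s["wrist_torque"],s["opening"])
d=arm.snapshot("scene"); pickle.dump(d,open("scene5.pkl","wb"))
im=np.ascontiguousarray(d["pixels"][:,:,::-1])
cv2.imwrite("pics/scene5.png",cv2.resize(im[130:280,180:380],None,fx=4,fy=4,interpolation=cv2.INTER_CUBIC))
```

```text
[0.43971595 0.107425   0.09278032] [-0.04969706  0.11417323 -2.90546599] [0.00271369 0.08270601 0.00504405] 0.05959526681155508
```

View pics/scene5.png

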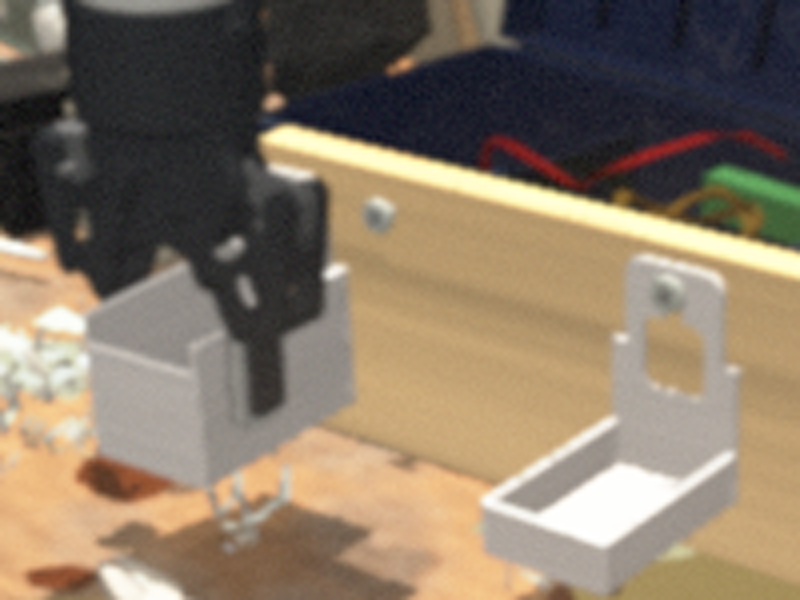

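Off the screw (bare screw at crop (378,213)) and the tray still hangs as it was. Next I'll raise it clear of the tray and carry it over the mat.

>>> carry_out:
  travel:
    - [0,0,-4]
    - [0,0,-14]
    - [0,0,-30]
    - [0,0,-50]
    - [0,0,-70]
    - [0,0,-88]
    - [0,2,-100]
    - [-1,8,-107]
    - [-2,20,-110]
    - [-3,40,-110]
    - [-5,65,-110]
    - [-7,92,-110]
    - [-10,121,-110]
    - [-12,150,-110]
    - [-14,179,-110]
    - [-17,208,-110]
    - [-19,236,-110]
    - [-21,260,-110]
    - [-23,278,-110]
    - [-24,288,-110]
  turn: [0,0,0,0,0,0,0,0,0,0.02,0.04,0.07,0.1,0.13,0.16,0.19,0.22,0.25,0.27,0.285]

```text
time_s: 7.98
ee_pos: [0.4751, -0.1817, 0.2024]
eef_rot: [[0.997, -0.083, -0.001], [-0.083, -0.997, -0.0], [-0.001, 0.0, -1.0]]
contact_force: [-0.1, 0.4, -2.3]
opening: 0.0599
```

>>> carry_out:
  travel:
    - [0,0,0]
    - [0,0,0]
    - [0,0,0]
  turn: [0,0,0]

```text
time_s: 8.23
ee_pos: [0.4752, -0.1785, 0.2025]
eef_rot: [[0.997, -0.079, -0.001], [-0.079, -0.997, 0.001], [-0.001, -0.001, -1.0]]
contact_force: [-0.3, -0.4, -2.2]
opening: 0.0597
```

Run:
```python
from bench import arm
from h import *
s=arm.state(); print(s["ee_pos"],s["eef_rot"],s["contact_force"],s["wrist_torque"],s["opening"])
d=arm.snapshot("scene"); pickle.dump(d,open("scene6.pkl","wb"))
cv2.imwrite("pics/scene6.png",d["pixels"][:,:,::-1])
x0,y0,x1,y1=300,285,480,390
im=d["pixels"]; k=((im.max(2)<85)&(im.max(2).astype(int)-im.min(2)<40)).astype(np.uint8)
s0=pickle.load(open("scene0.pkl","rb"));cv2.imwrite("pics/m2.png",cv2.resize(s0["pixels"][285:390,300:470,::-1],None,fx=4,fy=4,interpolation=cv2.INTER_CUBIC))
```

```text
[ 0.47524805 -0.17852416  0.20248407] [[ 9.96855005e-01 -7.92440550e-02 -6.92536429e-04]
 [-7.92434890e-02 -9.96854961e-01  8.09757755e-04]
 [-7.54526863e-04 -7.52332068e-04 -9.99999432e-01]] [-0.29661916 -0.43978132 -2.24233563] [0.01415916 0.07239312 0.03548573] 0.05974352288419341
```

View pics/scene6.png

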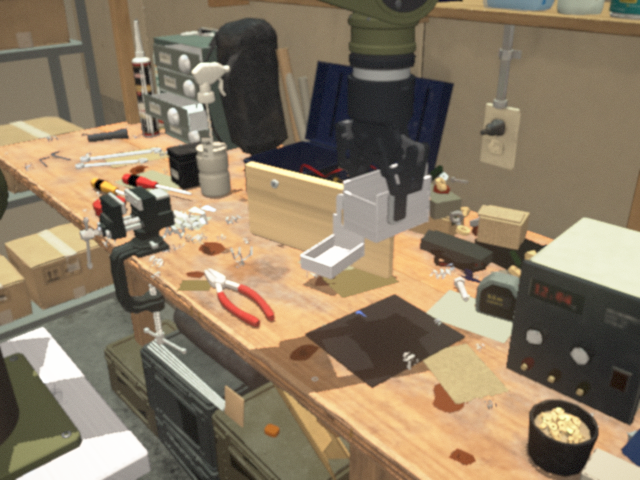

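View pics/m2.png

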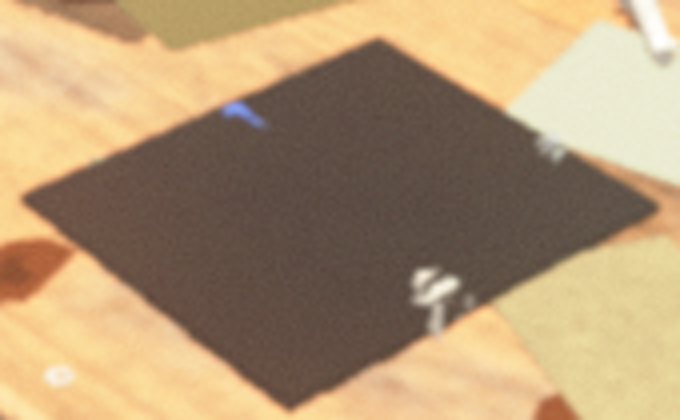

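Run:
```python
from h import *
s=pickle.load(open("scene0.pkl","rb"))
m=onz(s,np.array([(22,200),(380,38),(660,207),(290,408)])/4+[300,285]-.375,.004);print(m,m.mean(0))
```

```text
[[ 0.40851121 -0.11479173  0.004     ]
 [ 0.57760748 -0.12722162  0.004     ]
 [ 0.56525011 -0.26519228  0.004     ]
 [ 0.39823504 -0.25148472  0.004     ]] [ 0.48740096 -0.18967259  0.004     ]
```

>>> carry_out:
  travel:
    - [0,1,3]
    - [0,3,12]
    - [0.5,6,27]
    - [0.5,8,47]
    - [0.5,9,68]
    - [0.5,9,90]
    - [0.5,9,110]
    - [0.5,9,127]
    - [0.5,9,140]
    - [0.5,9,149]
    - [0.5,9,154]
    - [0.5,9,156]
    - [0.5,9,156]
    - [0.5,9,156]
  turn: [0,0,0,0,0,0,0,0,0,0,0,0,0,0]

```text
time_s: 9.45
ee_pos: [0.4759, -0.1886, 0.0476]
eef_rot: [[0.997, -0.08, 0.001], [-0.08, -0.997, -0.001], [0.001, 0.001, -1.0]]
contact_force: [-0.2, 0.3, -2.3]
opening: 0.0594
```

Run:
```python
from bench import arm
from h import *
s=arm.state(); print(s["ee_pos"],s["contact_force"],s["wrist_torque"],s["opening"])
d=arm.snapshot("scene"); pickle.dump(d,open("scene7.pkl","wb"))
cv2.imwrite("pics/scene7.png",cv2.resize(d["pixels"][240:390,290:490,::-1],None,fx=4,fy=4,interpolation=cv2.INTER_CUBIC))
```

```text
[ 0.47591999 -0.18859306  0.04763497] [-0.20752372  0.34909216 -2.34409884] [0.05661763 0.02422636 0.03273585] 0.05939124727539439
```

View pics/scene7.png

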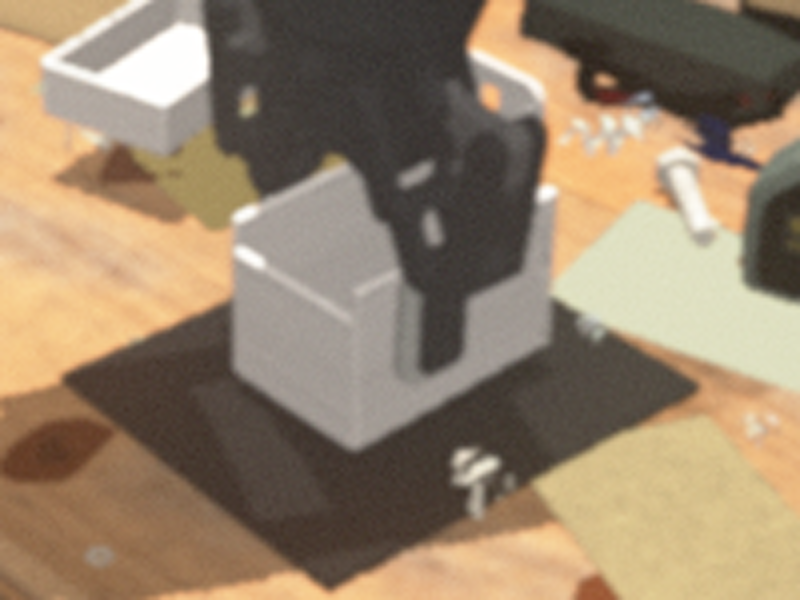

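>>> carry_out:
  travel:
    - [0,0,1.5]
    - [0,0,3]
    - [0,0,4.5]
    - [0,0,5.5]
    - [0,0,6.5]
    - [0,0,7]
    - [0,0,7.5]
    - [0,0,8]
    - [0,0,8]
    - [0,0,8]
  turn: [0,0,0,0,0,0,0,0,0,0]

```text
time_s: 10.33
ee_pos: [0.4756, -0.1885, 0.0406]
eef_rot: [[0.997, -0.08, -0.001], [-0.08, -0.997, 0.0], [-0.001, -0.0, -1.0]]
contact_force: [-4.5, 1.9, 9.2]
opening: 0.0597
```

Run:
```python
from bench import arm
from h import *
s=arm.state(); print(s["ee_pos"],s["contact_force"],s["wrist_torque"],s["opening"])
d=arm.snapshot("scene"); pickle.dump(d,open("scene8.pkl","wb"))
cv2.imwrite("pics/scene8.png",cv2.resize(d["pixels"][240:390,290:490,::-1],None,fx=4,fy=4,interpolation=cv2.INTER_CUBIC))
X=s["eef_rot"][:,0] if hasattr(s["eef_rot"],"shape") else np.array(s["eef_rot"])[:,0]
Y=np.array(s["eef_rot"])[:,1];T=np.array(s["ee_pos"]);T[2]=0
P=[T+X*(a)+Y*b+[0,0,z] for z in(.004,.064) for a in(-.033,.059) for b in(-.03,.03)]
print(np.round((proj(d,P)-[290,240])*4+1.5).tolist())
```

```text
[ 0.47564765 -0.18847831  0.04057877] [-4.49757938  1.8858804   9.19869174] [ 0.63586994  1.18180663 -0.00440712] 0.05969252961274609
[[222.0, 389.0], [340.0, 475.0], [419.0, 297.0], [540.0, 373.0], [223.0, 239.0], [346.0, 320.0], [427.0, 153.0], [552.0, 223.0]]
```

View pics/scene8.png

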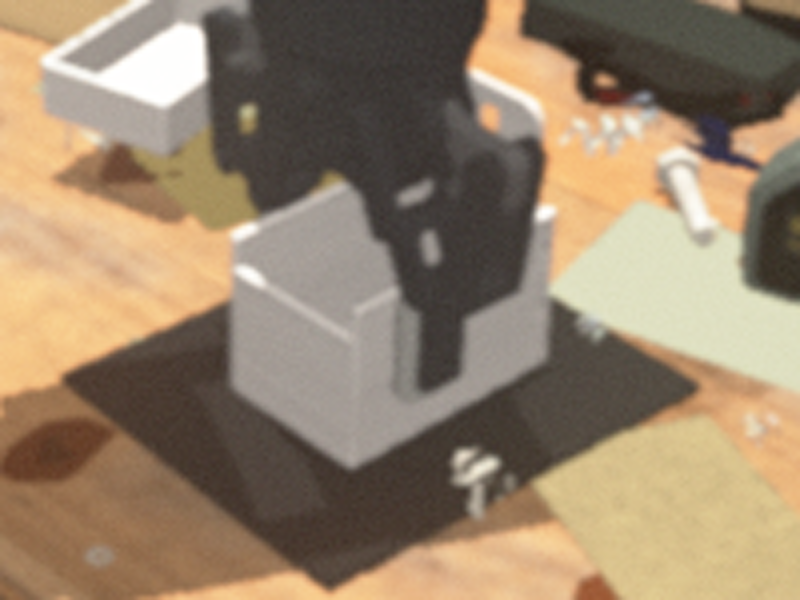

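>>> carry_out:
  travel:
    - [0,0,0.3]
    - [0,0,0.6]
    - [0,0,0.9]
    - [0,0,1.0]
    - [0,0,1.0]
    - [0,0,1.0]
  turn: [0,0,0,0,0,0]

```text
time_s: 10.88
ee_pos: [0.4761, -0.1886, 0.0403]
eef_rot: [[0.997, -0.08, -0.0], [-0.08, -0.997, 0.0], [-0.0, -0.0, -1.0]]
contact_force: [-5.1, 2.4, 13.0]
opening: 0.0597
```

>>> carry_out:
  travel:
    - [0,0,0.4]
    - [0,0,0.8]
    - [0,0,1.2]
    - [0,0,1.5]
    - [0,0,1.5]
    - [0,0,1.5]
  turn: [0,0,0,0,0,0]

```text
time_s: 11.38
ee_pos: [0.4762, -0.1887, 0.0402]
eef_rot: [[0.997, -0.08, -0.001], [-0.08, -0.997, 0.0], [-0.001, -0.0, -1.0]]
contact_force: [-10.6, 5.3, 23.9]
opening: 0.0594
```

Run:
```python
from bench import arm
from h import *
s=arm.state(); print(s["time_s"],s["ee_pos"],s["contact_force"],s["wrist_torque"],s["opening"])
d=arm.snapshot("scene"); pickle.dump(d,open("scene9.pkl","wb"))
cv2.imwrite("pics/scene9.png",cv2.resize(d["pixels"][240:390,290:490,::-1],None,fx=4,fy=4,interpolation=cv2.INTER_CUBIC))
```

```text
11.3833 [ 0.47620066 -0.1887148   0.04021373] [-10.61789191   5.29244806  23.88557679] [1.16213759 1.87982297 0.16070586] 0.059421144766735226
```

View pics/scene9.png

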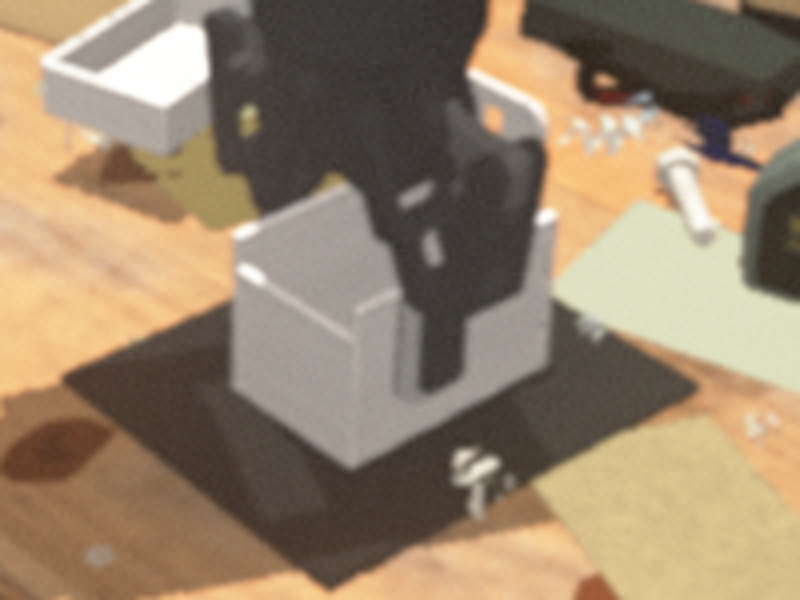

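>>> carry_out:
  travel:
    - [0,0,-0.5]
    - [0,0,-1.0]
    - [0,0,-1.5]
    - [0,0,-2]
    - [0,0,-2]
    - [0,0,-2]
  turn: [0,0,0,0,0,0]

```text
time_s: 11.93
ee_pos: [0.4762, -0.1887, 0.0403]
eef_rot: [[0.997, -0.08, 0.001], [-0.08, -0.997, -0.0], [0.001, 0.0, -1.0]]
contact_force: [-3.1, 1.6, 8.8]
opening: 0.0594
```

Run:
```python
from h import *
d=pickle.load(open("scene9.pkl","rb"))
f=lambda a,z:onz(d,np.array(a)/4+[290,240]-.375,z)
b=f([(232,390),(354,469),(550,365)],.004);print(b,(b[0]+b[2])/2)
m=f([(65,378),(695,387),(332,588)],.004);print(m,(m[0]+m[1])/2)
t=f([(235,234),(354,312),(553,215)],.064);print(t,(t[0]+t[2])/2)
```

```text
[[ 0.44730692 -0.15849371  0.004     ]
 [ 0.44604446 -0.21645199  0.004     ]
 [ 0.53806035 -0.22241833  0.004     ]] [ 0.49268364 -0.19045602  0.004     ]
[[ 0.41003308 -0.11459806  0.004     ]
 [ 0.5640077  -0.26404119  0.004     ]
 [ 0.39867956 -0.25189327  0.004     ]] [ 0.48702039 -0.18931963  0.004     ]
[[ 0.45015791 -0.1562305   0.064     ]
 [ 0.44534476 -0.21455122  0.064     ]
 [ 0.53637733 -0.21995059  0.064     ]] [ 0.49326762 -0.18809054  0.064     ]
```

The bin stands about 5.5 mm too far in +x of the mat's middle. I'm still holding it, so I'll lift slightly, shift and lower again.

>>> carry_out:
  travel:
    - [0,0,-2]
    - [0,0,-4]
    - [0,0,-6]
    - [-1,0,-6]
    - [-3,0,-6]
    - [-5,0,-6]
    - [-5.5,0,-6]
    - [-5.5,0,-5]
    - [-5.5,0,-4]
    - [-5.5,0,-3]
    - [-5.5,0,-2.2]
    - [-5.5,0,-1.6]
    - [-5.5,0,-1]
    - [-5.5,0,-1]
    - [-5.5,0,-1]
  turn: [0,0,0,0,0,0,0,0,0,0,0,0,0,0,0]

```text
time_s: 13.18
ee_pos: [0.47, -0.188, 0.0403]
eef_rot: [[0.997, -0.08, -0.001], [-0.08, -0.997, 0.0], [-0.001, -0.0, -1.0]]
contact_force: [-2.5, 0.3, 6.0]
opening: 0.0594
```

Run:
```python
from bench import arm
from h import *
s=arm.state(); print(s["time_s"],s["ee_pos"],s["contact_force"],s["wrist_torque"],s["opening"])
d=arm.snapshot("scene"); pickle.dump(d,open("scene10.pkl","wb"))
cv2.imwrite("pics/scene10.png",cv2.resize(d["pixels"][240:390,290:490,::-1],None,fx=4,fy=4,interpolation=cv2.INTER_CUBIC))
```

```text
13.1833 [ 0.46997365 -0.18795561  0.04030871] [-2.54280644  0.317698    6.04298477] [0.45694031 0.75968161 0.04225915] 0.059416603344404705
```

View pics/scene10.png

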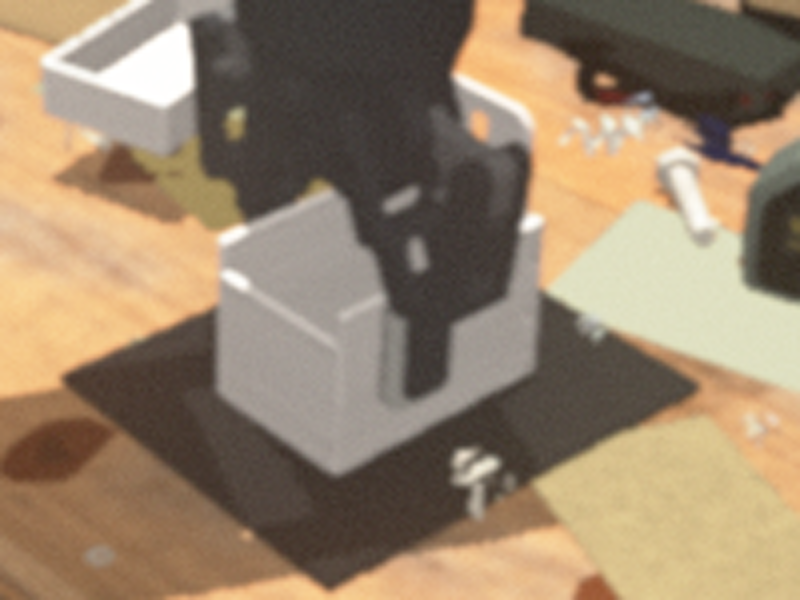

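The bin is seated flat: bottom corners at crop (217,393), (338,474) and (537,372), matching the flat prediction. Releasing.

>>> carry_out:
  travel:
    - [0,0,-0.5]
    - [0,0,-0.5]
    - [0,0,-0.5]
    - [0,0,-0.5]
    - [0,0,-0.5]
    - [0,0,-0.5]
    - [0,0,-0.5]
    - [0,0,-0.5]
    - [0,0,-0.5]
    - [0,0,-0.5]
  turn: [0,0,0,0,0,0,0,0,0,0]
  claw: 0

```text
time_s: 14.07
ee_pos: [0.4698, -0.1879, 0.0398]
eef_rot: [[0.997, -0.08, 0.0], [-0.08, -0.997, 0.0], [0.0, -0.0, -1.0]]
contact_force: [-0.3, 1.2, 0.8]
opening: 0.0854
```

>>> carry_out:
  travel:
    - [0,0,-2]
    - [0,0,-6]
    - [0,0,-13]
    - [0,0,-23]
    - [0,0,-36]
    - [0,0,-52]
    - [0,0,-70]
    - [0,0,-90]
    - [0,0,-110]
    - [0,0,-130]
    - [0,0,-150]
    - [0,0,-168]
    - [0,0,-180]
    - [0,0,-186]
    - [0,0,-186]
    - [0,0,-186]
  turn: [0,0,0,0,0,0,0,0,0,0,0,0,0,0,0,0]

```text
time_s: 15.4
ee_pos: [0.4696, -0.1878, 0.2255]
eef_rot: [[0.997, -0.08, -0.0], [-0.08, -0.997, 0.0], [-0.0, -0.0, -1.0]]
contact_force: [0.5, -0.1, -0.8]
opening: 0.0854
```

Run:
```python
from bench import arm
from h import *
s=arm.state(); print(s["time_s"],s["ee_pos"],s["contact_force"],s["opening"])
d=arm.snapshot("scene"); pickle.dump(d,open("scene11.pkl","wb"))
cv2.imwrite("pics/scene11.png",cv2.resize(d["pixels"][150:400,220:500,::-1],None,fx=2.8,fy=2.4*2.8/2.4*.85,interpolation=cv2.INTER_CUBIC))
cv2.imwrite("pics/scene11b.png",cv2.resize(d["pixels"][240:390,290:490,::-1],None,fx=4,fy=4,interpolation=cv2.INTER_CUBIC))
```

```text
15.4 [ 0.46958393 -0.18781812  0.22551939] [ 0.46472389 -0.08123345 -0.76279785] 0.08535051515891491
```

View pics/scene11.png

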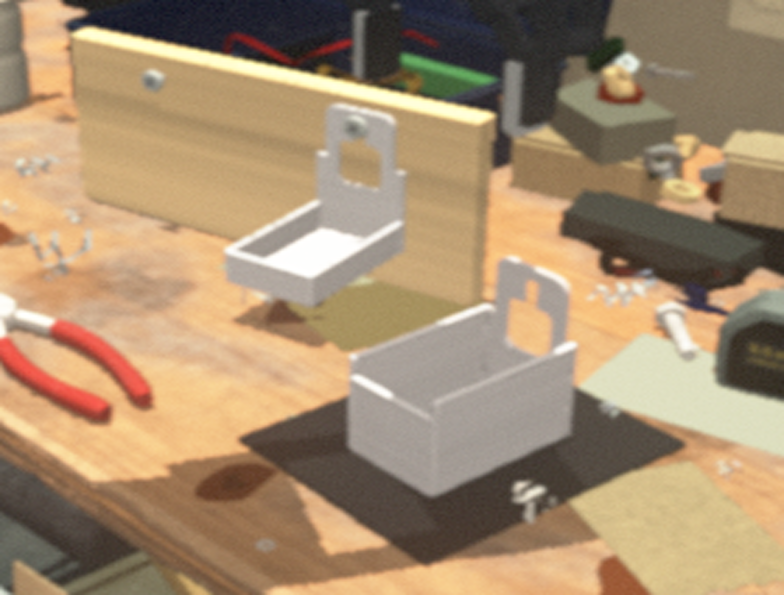

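View pics/scene11b.png

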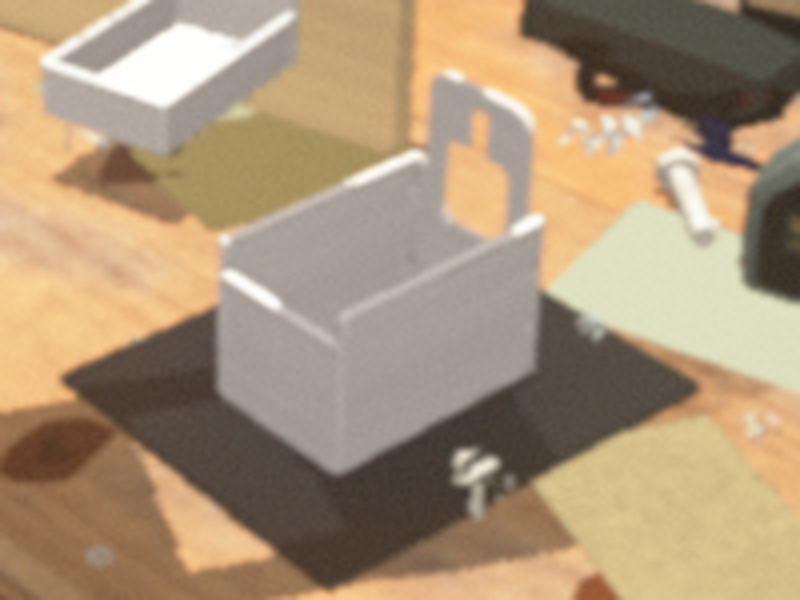

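The bin stands flat and upright in the middle of the mat (bottom corners at crop (217,393), (338,474) and (537,372)). The tray hangs unchanged. One last check of the bin's centre and the tray, then I hand in.

Run:
```python
from bench import arm
from h import *
d=pickle.load(open("scene11.pkl","rb"));e=pickle.load(open("scene0.pkl","rb"))
b=onz(d,np.array([(217,393),(338,474),(537,372)])/4+[290,240]-.375,.004);print((b[0]+b[2])/2)
print("tray diff",np.abs(d["pixels"][190:280,300:368].astype(int)-e["pixels"][190:280,300:368]).mean())
print(arm.job_done())
```

```text
[ 0.48694829 -0.1891577   0.004     ]
tray diff 13.185021786492374
the job is handed in; nothing more can be done
None
```

The deep bin is off its screw and stands upright in the middle of the mat, released, with the gripper about 0.19 m higher. I lifted it 28–29 mm, pulled it 60 mm straight off the board and carried it over. It first landed 5–6 mm off centre and about 2° front-down. I pressed it flat (about 24 N at most), re-lifted it slightly, moved it 5.5 mm and let go, at about 15 s of the 42 s allowed.

**Bin position:** the scene camera puts the bin centre at (0.487, -0.189) and the mat centre at (0.487, -0.189). The earlier top-camera estimate of the mat centre was about 2–3 mm away, at (0.489, -0.187). I took no top view after the release.

**Shallow tray:** in the last picture it hangs on its screw as before. The numeric before/after check was inconclusive: the pixels in a box around it differ by a mean of 13 grey levels. I did not trace the cause; shadows and noise could account for it. I relied on the picture instead.

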